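# Close up the row of jars on the rail and shut the gate

### The job

Push the row of four small square jars along the rail as one train, from the last jar, until the first stands against the end stop and all four touch one another; only then swing the gate shut across the rail behind them, as far as it goes. Push with the fingers only: pinch and lift nothing, keep the jars upright in the rail, and leave the other things on the table where they stand.

Things in the scene. Friction and masses are not known exactly. Their poses are not given: they have to be found in the camera images.
- rail: Aluminium storage rail fixed to the table: open-topped channel along its own y axis, from y = -205 mm (open end) to the end stop at y = +162 mm. Origin: on its centre line, on the table. Inside width 41 mm (x -20.5 to +20.5), floor 4 mm above the table, side walls 4 mm thick, tops 16 mm above the table. Gate hinged outside the -x wall.
- rail_stop (a point): Middle of the end stop's inner face, at its top: a plate 52 mm tall across the rail; in the rail's frame x = 0, y = +162 mm. The first jar comes to touch it.
- gate_arm (a joint): Gate: flat steel bar 9 mm thick, 28 to 40 mm above the table, reaching 90 mm from its vertical hinge pin, clear above the rail walls. At value q it points along (cos q, -sin q) in the rail's x, y: 0 = shut across the rail (+x), pi/2 = along -y, 1.65 to 2 = open as it starts, out beside the rail. Stops at 0 and 2.1. Light friction (0.5 N at the knob) holds it. Push it on its side.
- gate_pivot (a point): The gate's hinge axis, at mid-height of the bar, 34 mm above the table; in the rail's frame x = -34 mm, y = -34 mm. Across from it, outside the +x wall, stands the 40 mm tall post that the shut gate rests against (x 24 to 37, y -29 to -24 mm).
- gate_knob (a point): Centre of the top of the gate's upright black knob, 13 mm diameter, on the bar 83 mm from the hinge axis; top 59 mm above the table.
- jar_1: Small square closed jar with a screw cap, standing in the rail: body 37 mm across the rail, 46 mm along it, 66 mm tall, 74 mm with cap, about 110 g; origin: centre of its underside, z up. First of the row, nearest the end stop. Home against the stop its origin is at y = +139.0 mm in the rail's frame.
- jar_2: Small square closed jar with a screw cap, standing in the rail: body 37 mm across the rail, 46 mm along it, 66 mm tall, 74 mm with cap, about 110 g; origin: centre of its underside, z up. Second of the row. Home against the stop its origin is at y = +93.0 mm in the rail's frame.
- jar_3: Small square closed jar with a screw cap, standing in the rail: body 37 mm across the rail, 46 mm along it, 66 mm tall, 74 mm with cap, about 110 g; origin: centre of its underside, z up. Third of the row. Home against the stop its origin is at y = +47.0 mm in the rail's frame.
- jar_4: Small square closed jar with a screw cap, standing in the rail: body 37 mm across the rail, 46 mm along it, 66 mm tall, 74 mm with cap, about 110 g; origin: centre of its underside, z up. Last of the row, farthest from the end stop: the one to push on. Home against the stop its origin is at y = +1.0 mm in the rail's frame.
- salt: Bystander: salt shaker, about 44 mm wide, 90 mm tall; origin: centre of its underside. Leave alone.
- pepper: Bystander: small spice jar with a screw cap, 45 mm wide, 100 mm tall; origin: centre of its underside. Leave alone.
- tape: Bystander: roll of tape lying flat, 53 mm across, 19 mm tall; origin: centre of its underside. Leave alone.
- cap: Bystander: flat round bottle cap, 42 mm across, 14 mm tall; origin: centre of its underside. Leave alone.
- timer: Bystander: round wind-up kitchen timer, 65 mm across, 46 mm tall; origin: centre of its underside. Leave alone.
- thermometer: Bystander: probe thermometer lying flat, 188 x 30 x 17 mm; origin: centre of its underside. Leave alone.

How it is judged:
By the outcome, as a careful person would: the job done as asked, in the order asked, and still so for the second after the job is handed in, with the robot touching nothing.
It also fails if it takes over 51 s, if anything falls off the work surface, if the arm or the gripper's body presses on something with over 40 N, if the wrist force passes 120 N, or if a joint passes its speed limit or range.

### The arm

A 7-joint arm with a two-finger parallel gripper is mounted at the origin on a cart in front of the work surface, level with it; the furniture and walls round the work are solid. World frame = base frame: x ahead of the robot, y to its left, z up, the work surface at z = 0. Lengths are in m, angles in rad, forces in N, time in s.
With the tool pointing down it reaches from about 0.4 to 0.85 m from the base axis. Payload 10.4 kg.
Tool frame: the origin (TCP) lies at the very end of the fingers, on their centre line; the grasp point (between the pads) lies r.pinch_z behind it (r.pinch_z is the distance from the TCP to the grasp point, in m); z points along the fingers, x is the direction in which the jaws open and shut, and the axes are right-handed (so a half turn about z gives the same grasp; the last joint's range is limited). The gripper opens to 87 mm and grips with 3 to 60 N. Pads are 19 mm wide; open, the fingers measure 117 mm over their backs; the gripper's body (75 mm by 190 mm) begins 51 mm behind the grasp point.
Start: joints at [1.087, 0.332, -0.065, 1.46, 0.022, 1.35, -0.088], TCP at [0.278, -0.56, 0.223] pointing down, gripper open.
Joint ranges: [-2.6, 2.6], [-0.5, 2.12], [-1.47, 1.34], [0.16, 2.42], [-1.27, 4.41], [0.06, 2.06], [-2.6, 2.6]. Speed limits (rad/s): [2.22, 2.22, 2.79, 2.79, 3.14, 3.14, 3.14].

### API

Orientations are given as a unit quaternion [x, y, z, w].
In Python, from bench import r gives the robot as it stands.
- The arm moves only by the tool carry_out, never from a script. Its argument "increments" is text: rows parted by semicolons, each of 7 numbers parted by spaces: the turn, a rotation vector about the tool's x, y, z in degrees, then the shift along the tool's x, y, z in m, then the finger opening in m, from 0 to 0.087. A call has exactly 5 rows; each row is the pose to reach, as a shift and turn from the pose measured when the call began, along the tool's axes at that moment; what a row does not reach only later rows make up. A row lasts 1/8 s, in which the tool goes at most 62.5 mm and 10.7 degrees, less where a joint would pass 70% of its speed; a pose out of reach is approached as far as the arm can. A call with a gripper value outside its range is refused whole. The fingers move at their own pace and stop on an object; "squeeze" is the grip in N (left out, the last holds). Time passes only in rows, so rows that repeat a pose let the fingers close, or fill a call up. It gives the time, the measured TCP pose, the force and the opening at its end, in the units of the state.
- r.read_state(): the state, without advancing time (a new reading comes with each control period).
- r.camera(name): name is "side" or "top" or "wrist"; returns (picture, depth): 420x560x3 uint8, blue, green, red; 420x560 float32, m along the optical axis (not along the pixel's ray), 0 where there is no reading.
- r.camera_model(name): a dict with "K" (3x3 intrinsics, pixels), "extrinsics" (4x4, takes a point from camera to world coordinates). Camera axes: x right, y down, z forward; pixel columns grow to the right and rows downward; lengths in m; the calibration is good to about 2 mm. The wrist camera is an equidistant fisheye: a pixel r from the principal point sees the ray r / f radians off the axis. A picture is of the moment at which its call begins: read the wrist's pose just before it. camera_model takes no time and is no camera call; for the wrist camera it gives the pose at the moment of the call.
- r.close_job(): hands the job in, once; it reports no verdict.
The state is a dict: "time": time; "joint_positions": joint angles; "joint_vel": joint speeds; "joint_torque": joint torques, N m; "ee_pos": TCP position; "eef_rot": TCP orientation; "ft_force": force on the tool from outside, world axes, zero at the start; "torque": the same for the moment, N m; "width": finger opening in m.
Only numpy, scipy, OpenCV 4.12 (cv2) and the standard library are available. Lean on these libraries where they do the work, as an engineer would, in place of code of your own. Each camera call takes 0.05 s, during which the arm holds its last target.

## Working session

There is one attempt and no reset: what is moved stays moved. The work goes in short steps, Python scripts to look and compute and a tool call to move; the robot and the scene stay as the last step left them, time stands still between calls to the robot, and variables do not carry over. Pictures are saved under pics/ and viewed, and the job is handed in when it is done.

Besides the shell and the picture viewer there is one more tool, called after "Call:" in YAML: its name, and indented under it one key for each argument. carry_out: Moves the arm, as the interface text tells. Its arguments: {"type":"object","properties":{"increments":{"type":"string"},"squeeze":{"type":"number"}},"required":["increments"]}

```bash
ls; mkdir -p pics; python3 - <<'E'
from bench import r
import cv2,numpy as np
s=r.read_state();print({k:np.round(v,3) for k,v in s.items()},r.pinch_z)
for n in("top","side"):
    p,d=r.camera(n);cv2.imwrite(f"pics/{n}0.png",p);np.savez(f"{n}0.npz",p=p,d=d,**{k:np.array(v) for k,v in r.camera_model(n).items() if k in("K","extrinsics")})
    print(n,r.camera_model(n))
E
```

```text
pics
{'time': np.float64(0.0), 'joint_positions': array([ 1.087,  0.333, -0.065,  1.461,  0.022,  1.35 , -0.089]), 'joint_vel': array([ 0.001,  0.002, -0.001,  0.   ,  0.001, -0.001,  0.001]), 'joint_torque': array([-0.0000e+00, -6.2326e+01,  2.4000e-02, -3.8989e+01, -6.1000e-02,
        4.0000e-02,  0.0000e+00]), 'ee_pos': array([ 0.278, -0.559,  0.222]), 'eef_rot': array([ 0.85 , -0.527, -0.001, -0.   ]), 'ft_force': array([ 0.642,  0.66 , -0.407]), 'torque': array([0.038, 0.022, 0.059]), 'width': np.float64(0.087)} 0.0187
top {'K': array([[436.1743055 ,   0.        , 287.06771262],
       [  0.        , 436.1743055 , 215.05074319],
       [  0.        ,   0.        ,   1.        ]]), 'extrinsics': array([[-0.02743847, -0.98505681,  0.17003005,  0.42905879],
       [-0.99955758,  0.02899016,  0.00664958, -0.02177735],
       [-0.01147941, -0.16977237, -0.98541644,  1.0263905 ],
       [ 0.        ,  0.        ,  0.        ,  1.        ]])}
side {'K': array([[528.42060146,   0.        , 272.6681454 ],
       [  0.        , 528.42060146, 217.64973273],
       [  0.        ,   0.        ,   1.        ]]), 'extrinsics': array([[ 0.978771  , -0.12202656,  0.16467191,  0.37531753],
       [-0.20392462, -0.660338  ,  0.72275064, -0.98743604],
       [ 0.02054434, -0.74098802, -0.6712039 ,  0.95641874],
       [ 0.        ,  0.        ,  0.        ,  1.        ]])}
```

View pics/top0.png

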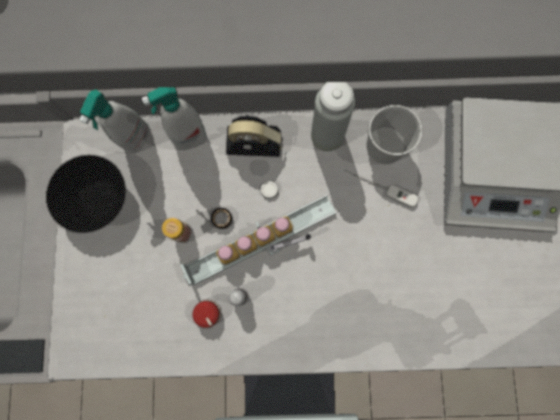

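View pics/side0.png

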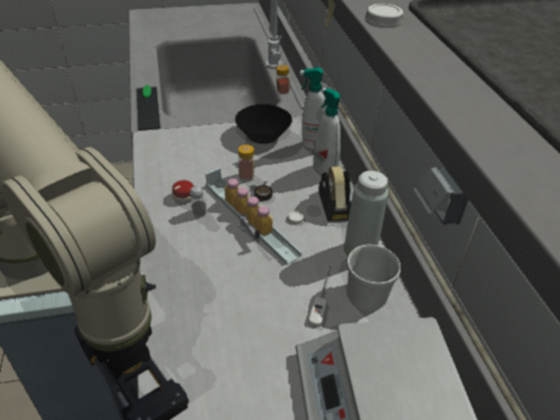

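The top view shows the rail running from the stop at about (187,272) to the open end at (335,207). The jar caps are at (225,253), (244,243), (263,234) and (282,224), and the gate knob is near (308,237). I'll zoom in next.

```bash
cat > h.py <<'E'
import numpy as np,cv2
def load(f):
    z=np.load(f);return z['p'],z['d'],z['K'],z['extrinsics']
def pts(d,K,T):
    v,u=np.indices(d.shape);P=np.stack([(u-K[0,2])/K[0,0]*d,(v-K[1,2])/K[1,1]*d,d],-1)
    return P@T[:3,:3].T+T[:3,3]
def onplane(uv,z,K,T):
    uv=np.atleast_2d(uv).astype(float);ray=np.c_[(uv[:,0]-K[0,2])/K[0,0],(uv[:,1]-K[1,2])/K[1,1],np.ones(len(uv))]@T[:3,:3].T
    return T[:3,3]+ray*((z-T[2,3])/ray[:,2])[:,None]
def proj(P,K,T):
    c=(np.atleast_2d(P)-T[:3,3])@T[:3,:3];return c[:,:2]/c[:,2:]*K[0,0]+K[:2,2]
E
python3 - <<'E'
from h import *
p,d,K,T=load('top0.npz')
c=p[190:290,175:345];cv2.imwrite('pics/c0.png',cv2.resize(c,None,fx=4.7,fy=4.7,interpolation=cv2.INTER_CUBIC))
W=pts(d,K,T)
# pink caps
hsv=cv2.cvtColor(p,cv2.COLOR_BGR2HSV)
m=((p[...,2].astype(int)-p[...,1]>30)&(p[...,0].astype(int)-p[...,1]>5)).astype(np.uint8)
n,l,st,ce=cv2.connectedComponentsWithStats(m)
for i in range(1,n):
    if st[i,4]>15: print(st[i],ce[i],onplane(ce[i],.074,K,T)[0], np.median(W[l==i],0))
g=W[190:290,175:345]
print(np.median(W[150:160,150:160,2]))
E
```

```text
[276 219  11  11  91] [281.2967033  223.42857143] [ 0.57499438 -0.00209269  0.074     ] [ 0.57496834 -0.00173531  0.07885645]
[257 228  12  11  88] [262.59090909 232.72727273] [0.55549558 0.03960867 0.074     ] [0.55433219 0.03951766 0.07858545]
[239 237  11  11  91] [243.75824176 242.26373626] [0.53560337 0.08133209 0.074     ] [0.53539551 0.08038129 0.0792882 ]
[219 247  12  11  92] [224.56521739 251.83695652] [0.51578136 0.12357625 0.074     ] [0.51491833 0.12235011 0.07938628]
0.00232520099414546
```

View pics/c0.png

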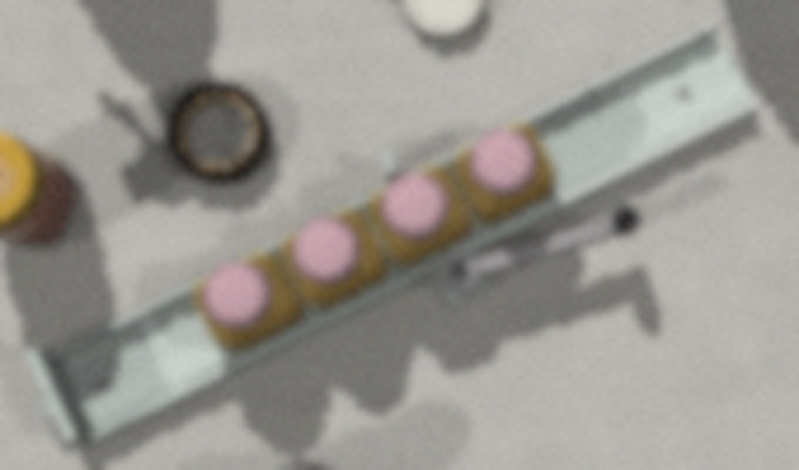

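```bash
cat >> h.py <<'E'
def frame(o,a): # rail: origin xy, a=angle of rail x axis in world
    c,s=np.cos(a),np.sin(a);return lambda P:np.array(P,float)@np.array([[c,s,0],[-s,c,0],[0,0,1]])+np.array([o[0],o[1],0])
E
python3 - <<'E'
from h import *
p,d,K,T=load('top0.npz')
f=lambda a:np.array(a)/4.7+np.array([175,190])-0.4
J=np.array([[.57499,-.00209],[.5555,.0396],[.5356,.08133],[.51578,.12357]])
u,s,v=np.linalg.svd(J-J.mean(0));y=v[0]*np.sign(v[0][1]);x=np.array([y[1],-y[0]])
print('ydir',y,np.degrees(np.arctan2(x[1],x[0])))
m=J.mean(0)
def show(n,uv,z):
    q=onplane(f(uv),z,K,T)[:,:2]-m;print(n,np.round(1000*np.c_[q@x,q@y],1).tolist())
show('stop top',[[52,360],[85,432]],.052)
show('open end wall tops',[[717,35],[757,118]],.016)
show('pivot',[[460,270]],.04)
show('knob',[[626,218]],.059)
show('walls upper inner',[[560,130],[690,60]],.016)
show('walls lower',[[740,130],[600,190],[170,395]],.016)
show('jars',[f_*4.7-np.array([175,190])*4.7+.4*4.7 for f_ in np.array([[281.3,223.43],[262.6,232.7],[243.76,242.26],[224.57,251.84]])],.074)
E
```

```text
ydir [-0.42666362  0.90441039] 25.2560105972115
stop top [[13.6, 163.0], [-24.1, 163.1]]
open end wall tops [[15.8, -197.1], [-30.8, -195.2]]
pivot [[-34.4, -28.7]]
knob [[-49.9, -110.0]]
walls upper inner [[8.3, -104.7], [10.5, -179.0]]
walls lower [[-32.3, -184.8], [-27.6, -108.7], [-22.4, 125.3]]
jars [[-0.1, -69.3], [0.2, -23.3], [-0.1, 22.9], [0.0, 69.6]]
```

```bash
cat > ov.py <<'E'
from h import *
import sys
def draw(cam,f,o,a,q,jy,box,S,out):
    p,d,K,T=load(f);u0,v0,u1,v1=box
    im=cv2.resize(p[v0:v1,u0:u1],None,fx=S,fy=S,interpolation=cv2.INTER_CUBIC)
    F=frame(o,a)
    def poly(P,col):
        uv=proj(F(np.array(P)/1000),K,T);uv=(uv-[u0,v0]+.5)*S
        cv2.polylines(im,[np.round(uv*8).astype(np.int32)],True,col,1,cv2.LINE_AA,3)
    for s in(-1,1):
        poly([[s*20.5,-205,16],[s*20.5,162,16],[s*24.5,162,16],[s*24.5,-205,16]],(0,0,255))
    poly([[-20.5,-205,4],[20.5,-205,4],[20.5,162,4],[-20.5,162,4]],(255,255,0))
    poly([[-24.5,162,0],[24.5,162,0],[24.5,162,52],[-24.5,162,52]],(255,0,0))
    for y in jy:
        for z in(0,66):poly([[-18.5,y-23,z+4],[18.5,y-23,z+4],[18.5,y+23,z+4],[-18.5,y+23,z+4]],(0,255,0))
    h=np.array([-34,-34,34.]);dr=np.array([np.cos(q),-np.sin(q),0]);n=np.array([dr[1],-dr[0],0])*4.5
    poly([h+n+[0,0,6],h+90*dr+n+[0,0,6],h+90*dr-n+[0,0,6],h-n+[0,0,6]],(255,0,255))
    k=h+83*dr+[0,0,25];poly([k+6.5*np.array([np.cos(t),np.sin(t),0]) for t in np.linspace(0,6.28,20)],(0,255,255))
    poly([[24,-29,40],[37,-29,40],[37,-24,40],[24,-24,40]],(255,128,0))
    cv2.imwrite(out,im)
E
python3 - <<'E'
from ov import *
x=np.array([.90441,.42666]);y=np.array([-.42666,.90441]);m=np.array([.54547,.0606])
o=m-0.002*x+.001*y;print(o)
a=np.radians(25.26)
for c,b,S in(('top',(170,185,350,290),4.4),('side',(190,160,310,270),6)):
    draw(c,c+'0.npz',o,a,1.74,[-70.3,-24.3,21.9,68.6],b,S,f'pics/ov_{c}.png')
E
```

```text
[0.54323452 0.06065109]
```

View pics/ov_top.png

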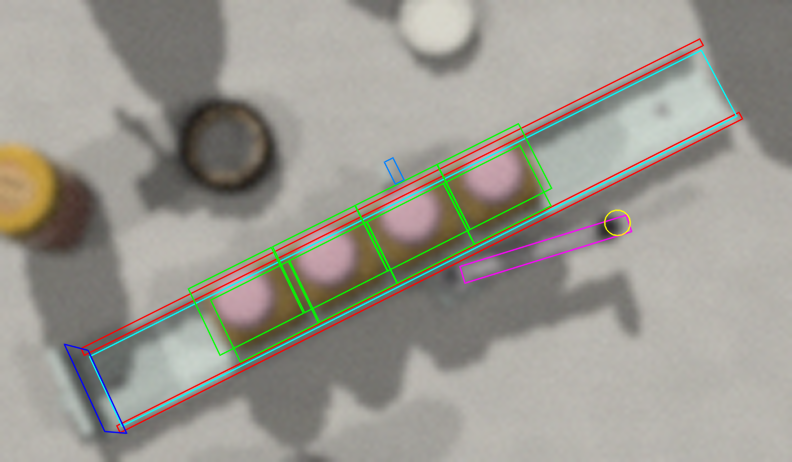

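View pics/ov_side.png

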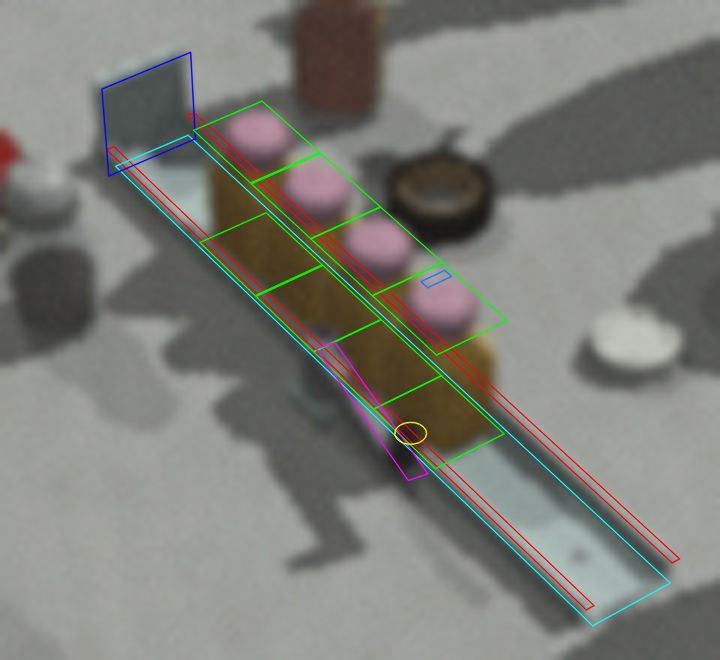

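```bash
python3 - <<'E'
from h import *
a=np.radians(25.26);o=np.array([.54323,.06065]);R=np.array([[np.cos(a),-np.sin(a)],[np.sin(a),np.cos(a)]])
ims=[]
for c in('top','side'):
    p,d,K,T=load(c+'0.npz');W=pts(d,K,T)
    q=(W[...,:2]-o)@R*1000;z=W[...,2]*1000
    m=(abs(q[...,0])<80)&(abs(q[...,1])<240)&(z>-20)&(z<120)&(d>0)
    t=m&((q[...,0]>55)|(q[...,0]<-65))&(z<12)
    print(c,'table z',np.median(z[t]),z[t].std())
    print('floor',np.median(z[m&(abs(q[...,0]+4)<10)&(q[...,1]<-110)&(q[...,1]>-190)]))
    im=np.full((480,960,3),60,np.uint8)
    for (x,y),zz,col in zip(q[m],z[m],p[m]):
        cv2.circle(im,(int(480-y*2),int(240-x*2)),2,tuple(int(k) for k in col),-1)
    for x in(-20.5,20.5,-24.5,24.5):cv2.line(im,(480-324,int(240-2*x)),(480+410,int(240-2*x)),(0,0,255),1)
    cv2.line(im,(156,190),(156,290),(0,0,255),1)
    ims.append(im[90:390,60:860]);
cv2.imwrite('pics/bev.png',np.vstack(ims))
E
```

```text
top table z 2.382775508644075 1.8931778830728616
floor 4.7714726370343685
side table z 2.6767067035436964 2.248797890488323
floor 5.110270270338502
```

View pics/bev.png

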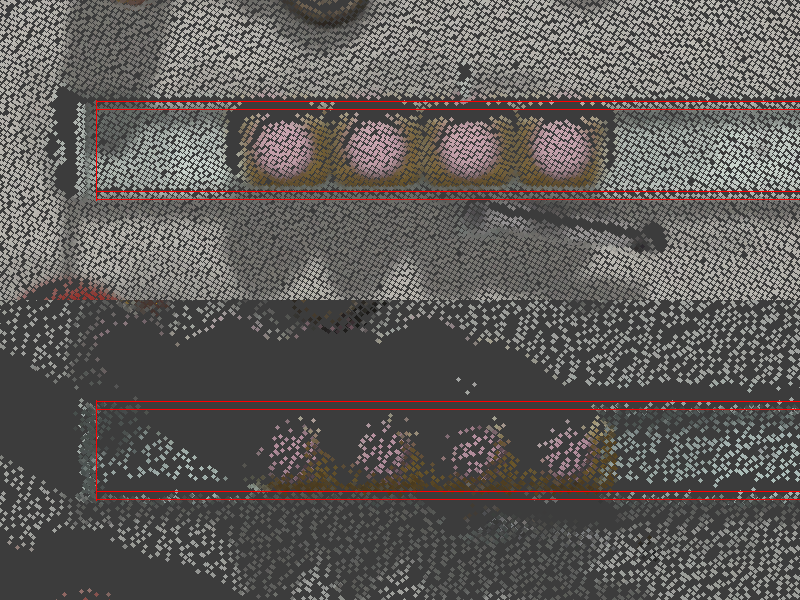

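```bash
cat > nav.py <<'E'
from h import *
from bench import r
from scipy.spatial.transform import Rotation as Ro
A=np.radians(25.26);O=np.array([.5411,.0640])
RX=np.array([np.cos(A),np.sin(A),0]);RY=np.array([-RX[1],RX[0],0])
def torail(P): d=np.array(P)-[*O,0];return np.array([d@RX,d@RY,d[2]])*1000
def target(x,y,z,tilt):
    # tool x=-RY, y=-RX, z down; tilt deg: tip leads toward +RY
    R=np.c_[-RY,-RX,[0,0,-1]]
    R=Ro.from_rotvec(RX*np.radians(tilt)).as_matrix()@R
    return np.array([*O,0])+RX*x/1e3+RY*y/1e3+np.array([0,0,z/1e3]),R
def go(x,y,z,tilt=8):
    s=r.read_state();R0=Ro.from_quat(s['eef_rot']).as_matrix();P,R=target(x,y,z,tilt)
    print('turn',np.round(np.degrees(Ro.from_matrix(R0.T@R).as_rotvec()),2),'shift',np.round(R0.T@(P-s['ee_pos']),4))
def st():
    s=r.read_state();print('t',round(float(s['time']),2),'rail',np.round(torail(s['ee_pos']),1),'F(rail)',np.round([s['ft_force']@RX,s['ft_force']@RY,s['ft_force'][2]],1),'w',s['width'])
    R=Ro.from_quat(s['eef_rot']).as_matrix();print('tool z in rail',np.round([R[:,2]@RX,R[:,2]@RY,R[2,2]],3),'tool x',np.round([R[:,0]@RX,R[:,0]@RY],3))
E
python3 - <<'E'
from nav import *
st();p,d,K,T=load('top0.npz')
for n,uv,z in(('pepper',(173,228),.1),('salt',(237,297),.09),('timer',(206,314),.046),('tape',(221,218),.019),('cap',(270,190),.014),('therm',(405,195),.017)):
    print(n,torail(onplane(uv,z,K,T)[0]).round())
go(0,-150,150,8)
print(target(0,-150,100,8)[1])
E
```

```text
t 0.1 rail [-504.2 -451.5  221.9] F(rail) [-0.2  0.4  0.6] w 0.08702393434269763
tool z in rail [-0.     0.001 -1.   ] tool x [ 0.02 -1.  ]
pepper [ 95. 139. 100.]
salt [-98.  81.  90.]
timer [-98. 163.  46.]
tape [86. 44. 19.]
cap [ 95. -89.  14.]
therm [ -61. -368.   17.]
turn [ 0.09 -7.93  1.14] shift [-0.2913 -0.5102  0.0722]
[[ 4.22573717e-01 -9.04380681e-01 -5.93888629e-02]
 [-8.95579311e-01 -4.26726591e-01  1.25865464e-01]
 [-1.39173101e-01 -1.57188696e-19 -9.90268069e-01]]
```

Call:
carry_out:
  increments: "0 -2 0.5 -0.025 -0.045 0.005 0; 0 -4 1 -0.05 -0.09 0.01 0; 0 -6 1.14 -0.08 -0.14 0.015 0; 0 -8 1.14 -0.11 -0.19 0.02 0; 0 -8 1.14 -0.14 -0.24 0.03 0"

```text
time: 0.72
ee_pos: [0.4313, -0.326, 0.1916]
eef_rot: [0.842, -0.534, -0.06, -0.037]
ft_force: [1.4, 0.2, 0.1]
width: 0.0452
```

```bash
python3 -c "
from nav import *
st();go(0,-150,130)"
```

```text
t 0.72 rail [-265.7 -305.9  191.6] F(rail) [ 1.3 -0.4  0.1] w 0.04518849196891739
tool z in rail [-0.002  0.141 -0.99 ] tool x [-0.001 -0.99 ]
turn [ 0.09  0.11 -0.04] shift [-0.1458 -0.2658  0.0825]
```

Call:
carry_out:
  increments: "0 0 0 -0.03 -0.05 0.01 0; 0 0 0 -0.06 -0.105 0.025 0; 0 0 0 -0.09 -0.16 0.04 0; 0 0 0 -0.12 -0.215 0.06 0; 0 0 0 -0.146 -0.266 0.082 0"

```text
time: 1.35
ee_pos: [0.6029, -0.0744, 0.1318]
eef_rot: [0.842, -0.534, -0.06, -0.037]
ft_force: [0.7, -1.1, -0.8]
width: 0.0018
```

```bash
python3 -c "
from nav import *
st();go(0,-150,60)
p,d=r.camera('wrist');cv2.imwrite('pics/w1.png',p)
p,d=r.camera('side');cv2.imwrite('pics/s1.png',p)
"
```

```text
t 1.35 rail [  -3.2 -151.6  131.8] F(rail) [ 0.2 -1.3 -0.8] w 0.001774372267064005
tool z in rail [-0.001  0.141 -0.99 ] tool x [-0.001 -0.99 ]
turn [ 0.07  0.09 -0.05] shift [ 0.0085 -0.0033  0.0713]
```

View pics/w1.png

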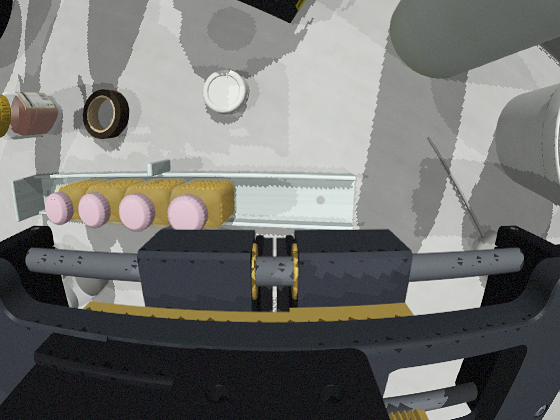

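View pics/s1.png

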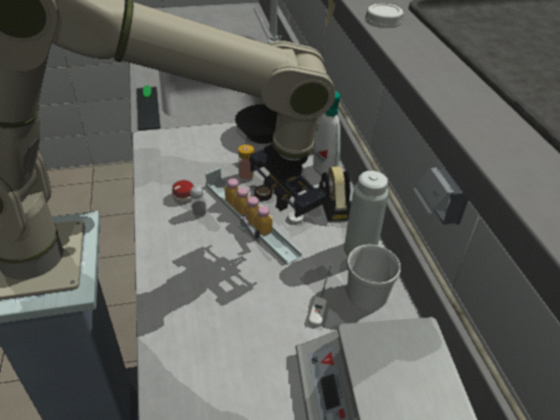

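```bash
python3 -c "
from nav import *
go(0,-150,26)
c=r.camera_model('side');print(proj(r.read_state()['ee_pos'],c['K'],c['extrinsics']))
"
```

```text
turn [0.17 0.43 0.51] shift [ 0.02   -0.0003  0.102 ]
[[280.31251892 208.05870949]]
```

Call:
carry_out:
  increments: "0 0 0 0.007 0 0.03 0; 0 0 0 0.014 0 0.06 0; 0 0 0 0.02 0 0.09 0; 0 0 0.5 0.02 0 0.102 0; 0 0 0.5 0.02 0 0.102 0"

```text
time: 2.08
ee_pos: [0.6044, -0.0714, 0.0256]
eef_rot: [0.842, -0.534, -0.064, -0.038]
ft_force: [-0.4, 0.3, 0.4]
width: 0.0003
```

```bash
python3 -c "
from nav import *
st();go(0,-115,26)
p,d=r.camera('wrist');cv2.imwrite('pics/w2.png',p)
p,d=r.camera('side');cv2.imwrite('pics/s2.png',cv2.resize(p[130:290,170:340],None,fx=3.7,fy=3.7,interpolation=2))
"
```

```text
t 2.08 rail [  -0.5 -149.5   25.6] F(rail) [-0.2  0.4  0.4] w 0.0003432391816639869
tool z in rail [-0.004  0.148 -0.989] tool x [ 0.    -0.989]
turn [0.23 0.49 0.  ] shift [-0.0342 -0.0005  0.0047]
```

View pics/w2.png

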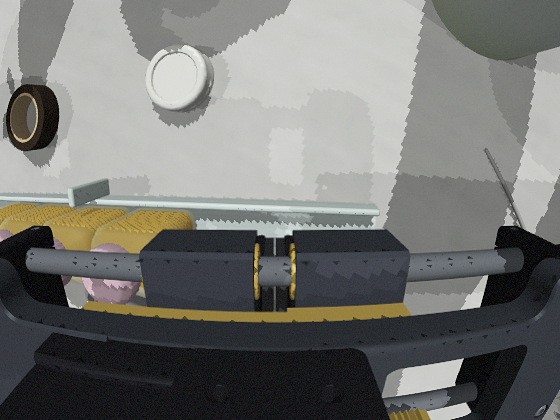

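View pics/s2.png

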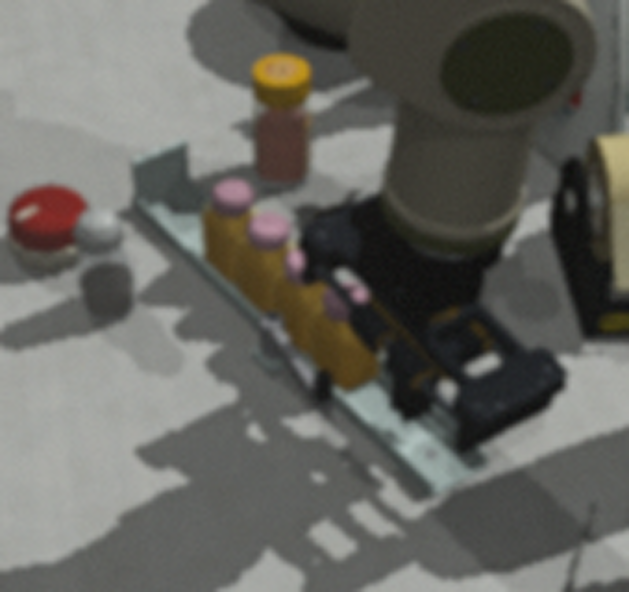

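Call:
carry_out:
  increments: "0 0 0 -0.007 -0.0005 0.001 0; 0 0.2 0 -0.014 -0.0005 0.002 0; 0 0.4 0 -0.021 -0.0005 0.003 0; 0 0.5 0 -0.028 -0.0005 0.004 0; 0 0.5 0 -0.034 -0.0005 0.005 0"

```text
time: 2.8
ee_pos: [0.5911, -0.0398, 0.0273]
eef_rot: [0.843, -0.534, -0.058, -0.036]
ft_force: [-0.0, -0.1, -0.1]
width: 0.0002
```

```bash
cat > snap.py <<'E'
from nav import *
import sys
n=sys.argv[1];st();go(*map(float,sys.argv[2:5]),*map(float,sys.argv[5:6]))
p,d=r.camera('side');cv2.imwrite(f'pics/s{n}.png',cv2.resize(p[130:290,170:340],None,fx=3.7,fy=3.7,interpolation=2))
E
python3 snap.py 3 0 -95 26
```

```text
t 2.8 rail [   0.9 -115.2   27.3] F(rail) [-0.1 -0.1 -0.1] w 0.00022067935579209516
tool z in rail [-0.002  0.137 -0.991] tool x [ 0.001 -0.991]
turn [ 0.1  -0.12  0.04] shift [-0.0199  0.0009  0.004 ]
```

View pics/s3.png

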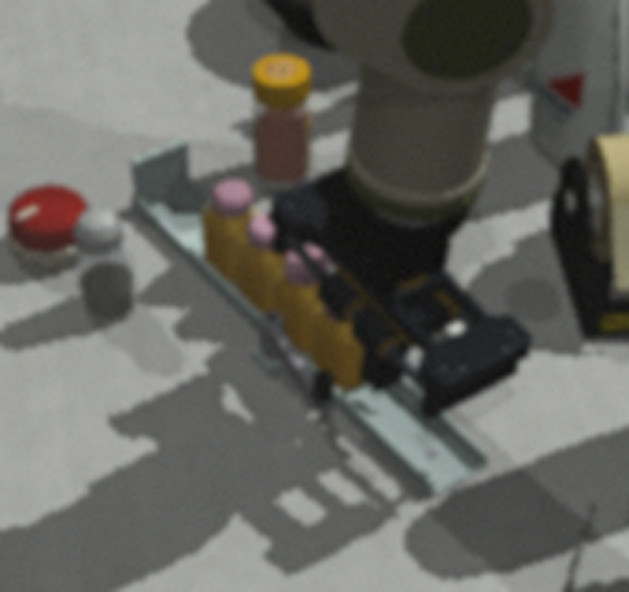

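Call:
carry_out:
  increments: "0 0 0 -0.004 0 0.0005 0; 0 0 0 -0.008 0.0005 0.001 0; 0 0 0 -0.012 0.001 0.002 0; 0 0 0 -0.016 0.001 0.0025 0; 0 0 0 -0.02 0.001 0.003 0"

```text
time: 3.48
ee_pos: [0.5816, -0.0216, 0.0272]
eef_rot: [0.843, -0.534, -0.058, -0.036]
ft_force: [2.7, -4.5, 2.2]
width: 0.0005
```

```bash
python3 snap.py 4 0 -70 26
```

```text
t 3.48 rail [  0.1 -94.7  27.2] F(rail) [ 0.5 -5.3  2.2] w 0.0004989570079149922
tool z in rail [-0.001  0.137 -0.991] tool x [ 0.001 -0.991]
turn [ 0.08 -0.13  0.05] shift [-0.0243  0.      0.0046]
```

View pics/s4.png

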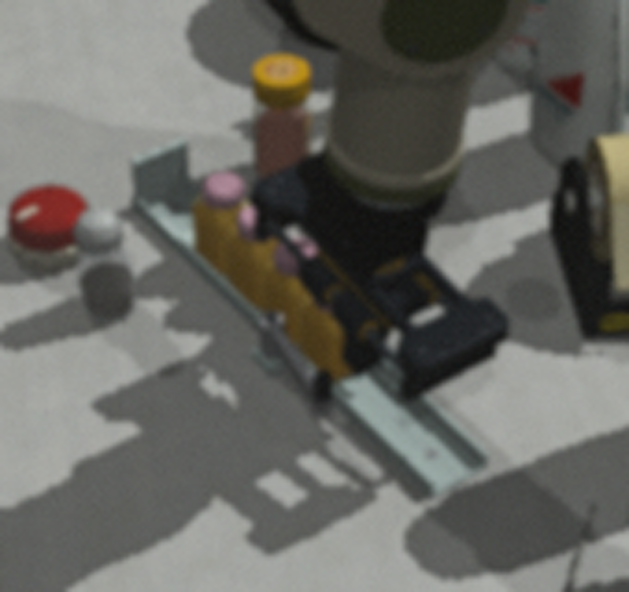

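Call:
carry_out:
  increments: "0 0 0 -0.005 0 0.001 0; 0 0 0 -0.01 0 0.0015 0; 0 0 0 -0.015 0 0.0025 0; 0 0 0 -0.02 0 0.003 0; 0 0 0 -0.025 0 0.004 0"

```text
time: 4.15
ee_pos: [0.571, 0.0017, 0.0272]
eef_rot: [0.843, -0.534, -0.058, -0.036]
ft_force: [2.6, -6.8, 4.8]
width: 0.0007
```

```bash
python3 snap.py 5 0 -50 26
```

```text
t 4.15 rail [  0.4 -69.1  27.2] F(rail) [-0.5 -7.3  4.8] w 0.0007201092864158098
tool z in rail [-0.001  0.136 -0.991] tool x [ 0.001 -0.991]
turn [ 0.03 -0.17  0.08] shift [-0.0188  0.0004  0.0038]
```

View pics/s5.png

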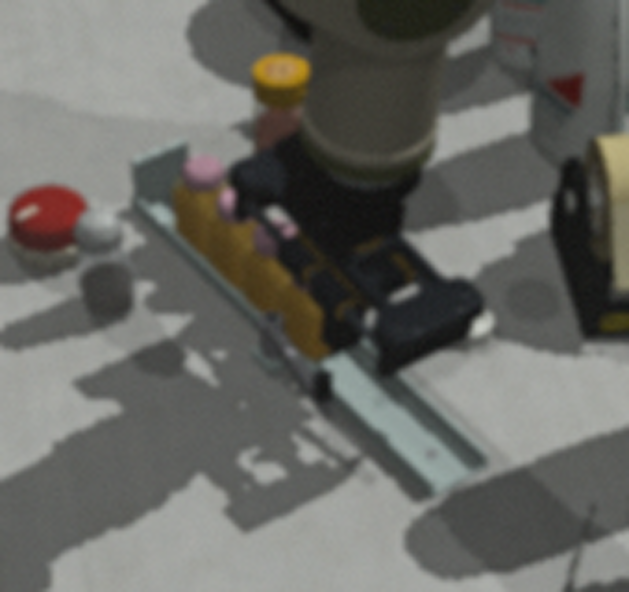

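Call:
carry_out:
  increments: "0 0 0 -0.004 0 0.0007 0; 0 0 0 -0.008 0 0.0015 0; 0 0 0 -0.012 0 0.002 0; 0 0 0 -0.016 0 0.003 0; 0 0 0 -0.02 0 0.004 0"

```text
time: 4.82
ee_pos: [0.563, 0.02, 0.0267]
eef_rot: [0.843, -0.534, -0.057, -0.037]
ft_force: [2.9, -6.9, 6.6]
width: 0.0004
```

```bash
python3 snap.py 6 0 -40 26
```

```text
t 4.83 rail [  1.  -49.1  26.7] F(rail) [-0.3 -7.5  6.6] w 0.0003695526109812274
tool z in rail [ 0.001  0.135 -0.991] tool x [ 0.001 -0.991]
turn [-0.05 -0.26  0.07] shift [-0.0089  0.001   0.0019]
```

View pics/s6.png

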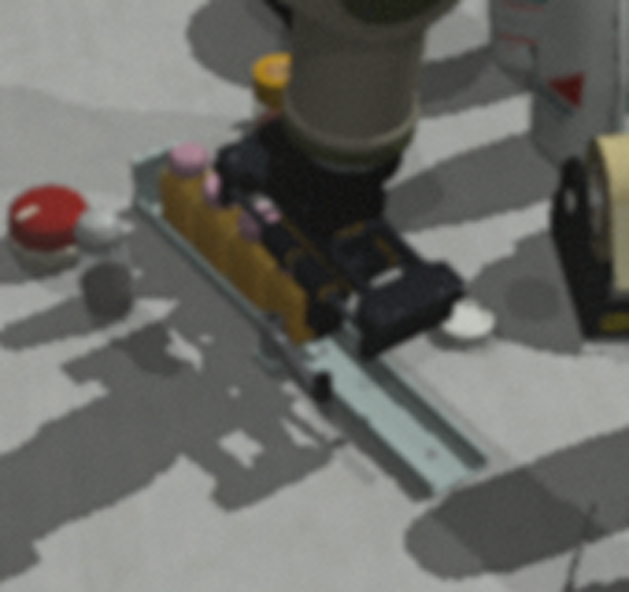

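Call:
carry_out:
  increments: "0 0 0 -0.002 0 0.0003 0; 0 0 0 -0.004 0.0005 0.0007 0; 0 0 0 -0.006 0.001 0.001 0; 0 0 0 -0.008 0.001 0.0015 0; 0 0 0 -0.01 0.001 0.002 0"

```text
time: 5.5
ee_pos: [0.5582, 0.0288, 0.0266]
eef_rot: [0.843, -0.534, -0.056, -0.037]
ft_force: [1.9, -7.3, 7.0]
width: 0.0008
```

```bash
python3 snap.py 7 0 -35 26
```

```text
t 5.5 rail [  0.4 -39.1  26.6] F(rail) [-1.4 -7.4  7. ] w 0.0008194356261150967
tool z in rail [ 0.002  0.134 -0.991] tool x [ 0.001 -0.991]
turn [-0.11 -0.32  0.08] shift [-0.004   0.0004  0.0012]
```

View pics/s7.png

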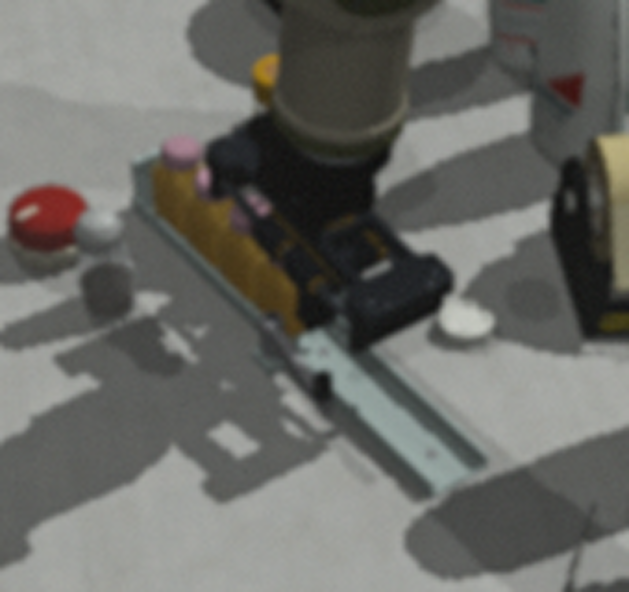

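Call:
carry_out:
  increments: "0 0 0 -0.001 0 0 0; 0 0 0 -0.002 0 0.0003 0; 0 0 0 -0.003 0 0.0005 0; 0 0 0 -0.004 0 0.0007 0; 0 0 0 -0.005 0 0.001 0"

```text
time: 6.18
ee_pos: [0.5563, 0.0332, 0.0266]
eef_rot: [0.843, -0.534, -0.056, -0.037]
ft_force: [1.9, -7.0, 5.9]
width: 0.0003
```

```bash
python3 snap.py 8 0 -31 26
```

```text
t 6.17 rail [  0.6 -34.4  26.6] F(rail) [-1.2 -7.2  5.9] w 0.0003337277906171886
tool z in rail [ 0.003  0.133 -0.991] tool x [ 0.001 -0.991]
turn [-0.14 -0.37  0.07] shift [-0.0033  0.0006  0.0011]
```

View pics/s8.png

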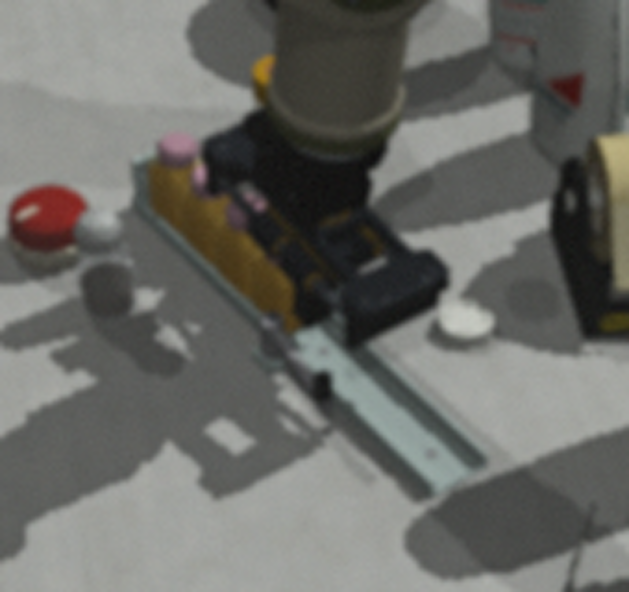

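Call:
carry_out:
  increments: "0 0 0 -0.001 0 0 0; 0 0 0 -0.002 0 0.0003 0; 0 0 0 -0.003 0 0.0005 0; 0 0 0 -0.0035 0 0.0006 0; 0 0 0 -0.004 0 0.0008 0"

```text
time: 6.85
ee_pos: [0.555, 0.0362, 0.0267]
eef_rot: [0.843, -0.534, -0.055, -0.037]
ft_force: [3.2, -8.4, 4.6]
width: 0.0009
```

```bash
python3 snap.py 9 0 -28 26
```

```text
t 6.85 rail [  0.8 -31.1  26.7] F(rail) [-0.7 -9.   4.6] w 0.0008530539387491779
tool z in rail [ 0.003  0.132 -0.991] tool x [ 0.001 -0.991]
turn [-0.18 -0.44  0.06] shift [-0.0029  0.0008  0.0011]
```

Call:
carry_out:
  increments: "0 0 0 -0.001 0 0 0; 0 0 0 -0.0015 0 0.0003 0; 0 0 0 -0.002 0 0.0005 0; 0 0 0 -0.0025 0.0003 0.0006 0; 0 0 0 -0.003 0.0005 0.0008 0"

```text
time: 7.52
ee_pos: [0.5549, 0.0363, 0.0267]
eef_rot: [0.843, -0.535, -0.053, -0.036]
ft_force: [6.9, -12.4, 3.9]
width: 0.0005
```

```bash
python3 snap.py 10 0 -26 26
```

```text
t 7.53 rail [  0.6 -31.   26.7] F(rail) [  1.  -14.2   3.9] w 0.0005022471741992327
tool z in rail [ 0.005  0.128 -0.992] tool x [-0.001 -0.992]
turn [-0.29 -0.66 -0.05] shift [-0.0048  0.0006  0.0014]
```

View pics/s10.png

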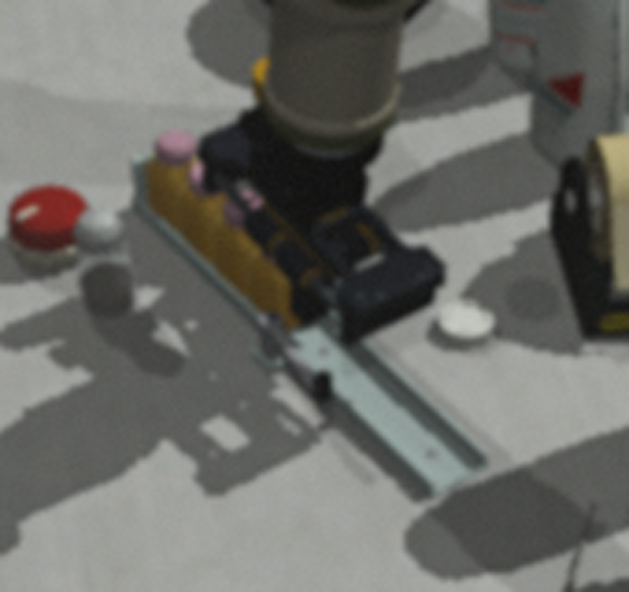

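Call:
carry_out:
  increments: "0 0 0 -0.001 0 0 0; 0 0 0 -0.002 0 0.0002 0; 0 0 0 -0.003 0 0.0004 0; 0 0 0 -0.004 0 0.0005 0; 0 0 0 -0.004 0 0.0005 0"

```text
time: 8.2
ee_pos: [0.5546, 0.0362, 0.0268]
eef_rot: [0.842, -0.536, -0.05, -0.036]
ft_force: [6.1, -14.5, 0.7]
width: 0.0004
```

```bash
python3 snap.py 11 0 -60 27
```

```text
t 8.2 rail [  0.4 -30.9  26.8] F(rail) [ -0.6 -15.7   0.7] w 0.0004477093361920215
tool z in rail [ 0.006  0.123 -0.992] tool x [-0.004 -0.992]
turn [-0.36 -0.93 -0.2 ] shift [ 0.0288  0.0002 -0.0037]
```

Call:
carry_out:
  increments: "0 0 0 0.002 0 0 0; 0 -0.5 0 0.008 0 -0.001 0; 0 -1 0 0.02 0 -0.003 0; 0 -1 0 0.035 0 -0.005 0; 0 -1 0 0.05 0 -0.007 0"

```text
time: 8.88
ee_pos: [0.5764, -0.0108, 0.0275]
eef_rot: [0.841, -0.536, -0.058, -0.04]
ft_force: [-1.0, -0.5, 0.4]
width: 0.0003
```

```bash
python3 snap.py 12 -20 -170 120
```

```text
t 8.88 rail [  0.  -82.7  27.5] F(rail) [-1.1  0.   0.4] w 0.00027169522341747145
tool z in rail [ 0.006  0.14  -0.99 ] tool x [-0.004 -0.99 ]
turn [-0.36  0.08 -0.24] shift [ 0.0735  0.0191 -0.1039]
```

View pics/s12.png

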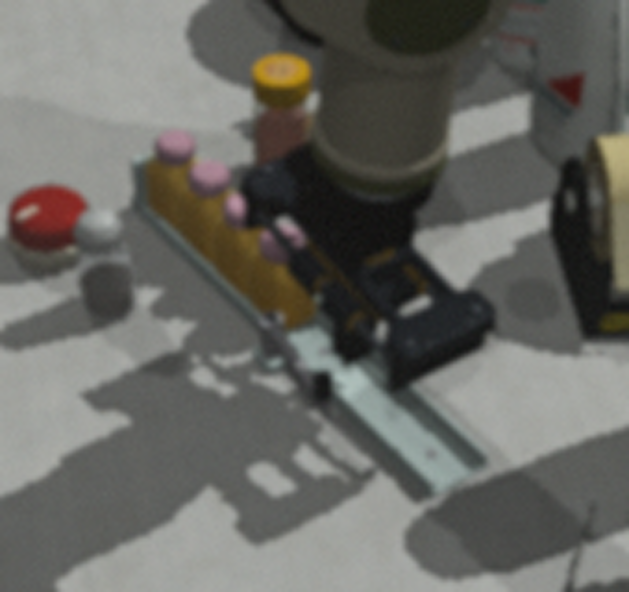

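```bash
python3 -c "
from nav import *
go(0,-100,110,0)
go(-95,-95,110,0)
"
```

```text
turn [-0.35  8.   -0.39] shift [ 0.0031 -0.0009 -0.0837]
turn [-0.35  8.   -0.39] shift [-0.0012  0.0941 -0.0837]
```

Call:
carry_out:
  increments: "0 2 0 0.006 0 -0.03 0; 0 4 0 0.006 0 -0.06 0; 0 6 0 0.003 0.01 -0.084 0; 0 8 0 0 0.05 -0.084 0; 0 8 -0.4 -0.001 0.094 -0.084 0"

```text
time: 9.55
ee_pos: [0.4952, -0.0622, 0.1106]
eef_rot: [0.845, -0.535, 0.002, -0.003]
ft_force: [0.2, -0.7, -0.3]
width: 0.0002
```

```bash
python3 - <<'E'
from nav import *
st()
for n in("top","side"):
    p,d=r.camera(n);np.savez(f"{n}1.npz",p=p,d=d,**{k:np.array(v) for k,v in r.camera_model(n).items() if k in("K","extrinsics")})
    b=(170,185,350,290) if n=='top' else (190,160,310,270);S=4.4 if n=='top' else 5.4
    cv2.imwrite(f'pics/{n}1.png',cv2.resize(p[b[1]:b[3],b[0]:b[2]],None,fx=S,fy=S,interpolation=2))
E
```

```text
t 9.55 rail [-95.4 -94.6 110.6] F(rail) [-0.2 -0.7 -0.3] w 0.0001664335411464534
tool z in rail [ 0.007 -0.001 -1.   ] tool x [ 0.002 -1.   ]
```

View pics/top1.png

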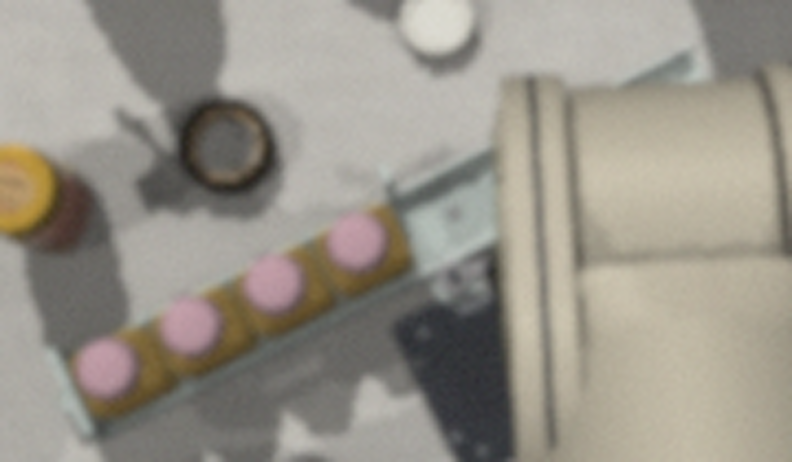

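View pics/side1.png

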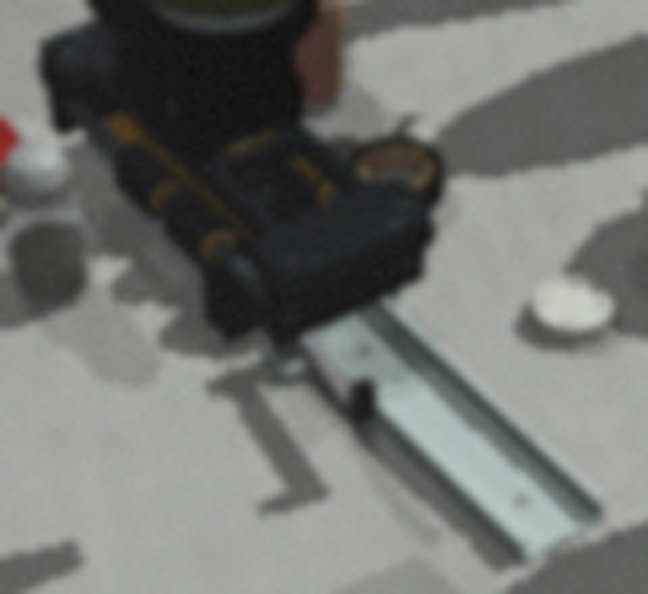

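```bash
python3 - <<'E'
from nav import *
p,d,K,T=load('top1.npz')
m=((p[...,2].astype(int)-p[...,1]>30)&(p[...,0].astype(int)-p[...,1]>5)).astype(np.uint8)
n,l,s,ce=cv2.connectedComponentsWithStats(m)
for i in range(1,n):
    if s[i,4]>15: print(s[i,4],torail(onplane(ce[i],.078,K,T)[0]).round(1))
P=np.array([-34,-34.])
for q in(1.75,1.5,1.2,.9,.6,.3,0):
    n_=np.array([np.sin(q),np.cos(q)]);s_=9.5*n_[0]+15*max(n_[1],0)
    print(q,np.round(P+52*np.array([np.cos(q),-np.sin(q)])-(4.5+s_)*n_,1))
p0,d0,K,T=load('side0.npz');
for uv in((250.3,236),):pass
# knob in initial side view: crop (405,445)/6
kn=onplane((190+405/6,160+445/6),.05,K,T)[0];k2=onplane((170+610/4.4,185+223/4.4),.055,*load('top0.npz')[2:])[0]
print(torail(kn),torail(k2))
go(-95,-92,24,0)
E
```

```text
75 [ 1.8  1.5 78. ]
84 [ 1.2 47.6 78. ]
83 [ 1.  93.7 78. ]
83 [  1.3 139.9  78. ]
1.75 [-56.9 -82.7]
1.5 [-45.3 -86.9]
1.2 [-32.7 -89.3]
0.9 [-18.3 -88. ]
0.6 [ -3.6 -81.7]
0.3 [  9.3 -70. ]
0 [ 18.  -53.5]
[ -47.97019184 -118.95383582   50.        ] [ -47.3047602  -117.26881299   55.        ]
turn [-0.19 -0.03 -0.16] shift [-0.004  -0.0037  0.086 ]
```

Call:
carry_out:
  increments: "0 0 0 -0.001 0 0.025 0; 0 0 0 -0.002 0 0.05 0; 0 0 0 -0.004 0 0.07 0; 0 0 0 -0.004 0 0.086 0; 0 0 0 -0.004 -0.003 0.086 0"

```text
time: 10.28
ee_pos: [0.4933, -0.06, 0.0231]
eef_rot: [0.844, -0.537, 0.0, -0.001]
ft_force: [-0.0, -0.1, 0.6]
width: 0.0
```

```bash
python3 snap.py 13 -57 -83 24 0; python3 -c "
from nav import *
for t in ((-70,-86),(-57,-85),(-45,-87),(-33,-89)):go(*t,24,0)"
```

```text
t 10.28 rail [-96.1 -91.8  23.1] F(rail) [-0.1 -0.1  0.6] w 3.9675605310611776e-05
tool z in rail [ 0.002  0.001 -1.   ] tool x [-0.003 -1.   ]
turn [-0.1   0.03 -0.17] shift [-0.0089 -0.0391 -0.0008]
turn [-0.2  -0.01 -0.15] shift [-0.006  -0.025   0.0002]
turn [-0.2  -0.01 -0.15] shift [-0.0071 -0.038   0.0002]
turn [-0.2  -0.01 -0.15] shift [-0.0051 -0.05    0.0002]
turn [-0.2  -0.01 -0.15] shift [-0.0031 -0.062   0.0003]
```

View pics/s13.png

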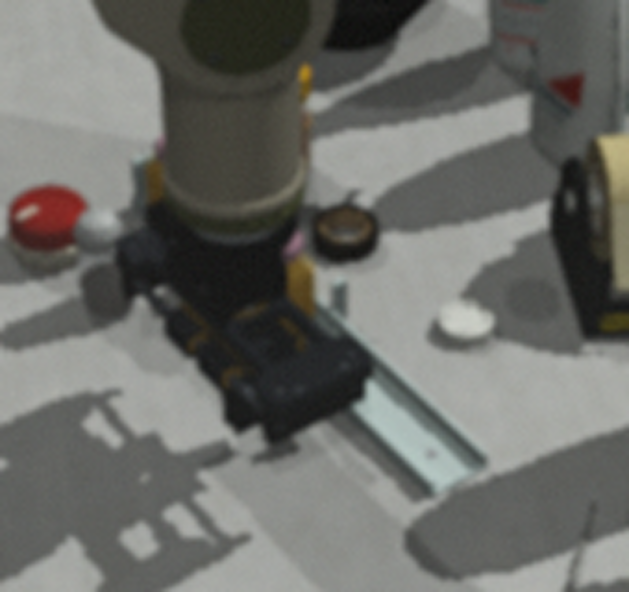

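Call:
carry_out:
  increments: "0 0 0 -0.003 -0.015 0 0; 0 0 0 -0.006 -0.025 0 0; 0 0 0 -0.007 -0.038 0 0; 0 0 0 -0.006 -0.044 0 0; 0 0 0 -0.005 -0.05 0 0"

```text
time: 10.95
ee_pos: [0.5376, -0.0339, 0.0241]
eef_rot: [0.844, -0.536, 0.001, -0.001]
ft_force: [-1.7, 0.5, 0.3]
width: 0.0002
```

```bash
python3 -c "
from nav import *
st()
for t in ((-33,-89),(-25,-89),(-18,-88),(-10,-85),(-4,-82)):go(*t,24,0)"
```

```text
t 10.95 rail [-44.9 -87.   24.1] F(rail) [-1.3  1.2  0.3] w 0.00022978580538519198
tool z in rail [ 0.003  0.    -1.   ] tool x [-0.003 -1.   ]
turn [-0.16  0.01 -0.15] shift [ 0.0019 -0.0119  0.0001]
turn [-0.16  0.01 -0.15] shift [ 0.0019 -0.0199  0.0001]
turn [-0.16  0.01 -0.15] shift [ 0.0009 -0.0269  0.0001]
turn [-0.16  0.01 -0.15] shift [-0.0021 -0.0349  0.0002]
turn [-0.16  0.01 -0.15] shift [-0.0051 -0.0409  0.0002]
```

Contact is made at 1.3 N. I'll follow the arc.

Call:
carry_out:
  increments: "0 0 0 0.002 -0.012 0 0; 0 0 0 0.002 -0.02 0 0; 0 0 0 0.001 -0.027 0 0; 0 0 0 -0.002 -0.035 0 0; 0 0 0 -0.005 -0.041 0 0"

```text
time: 11.58
ee_pos: [0.5731, -0.0114, 0.0242]
eef_rot: [0.844, -0.536, 0.001, -0.001]
ft_force: [-0.0, -1.6, 0.3]
width: 0.0004
```

```bash
python3 snap.py 14 3 -76 24 0; python3 -c "
from nav import *
for t in ((3,-76),(9,-70),(13,-65),(16,-60),(18,-56),(18,-52)):go(*t,24,0)"
```

```text
t 11.57 rail [ -3.3 -81.9  24.2] F(rail) [-0.7 -1.4  0.3] w 0.0003841562449524577
tool z in rail [ 0.003  0.    -1.   ] tool x [-0.002 -1.   ]
turn [-0.17  0.   -0.14] shift [-0.0059 -0.0062  0.0002]
turn [-0.21  0.02 -0.09] shift [-0.0052 -0.0055  0.0003]
turn [-0.21  0.02 -0.09] shift [-0.0112 -0.0115  0.0004]
turn [-0.21  0.02 -0.09] shift [-0.0162 -0.0155  0.0004]
turn [-0.21  0.02 -0.09] shift [-0.0212 -0.0185  0.0004]
turn [-0.21  0.02 -0.09] shift [-0.0252 -0.0205  0.0004]
turn [-0.21  0.02 -0.09] shift [-0.0292 -0.0205  0.0004]
```

View pics/s14.png

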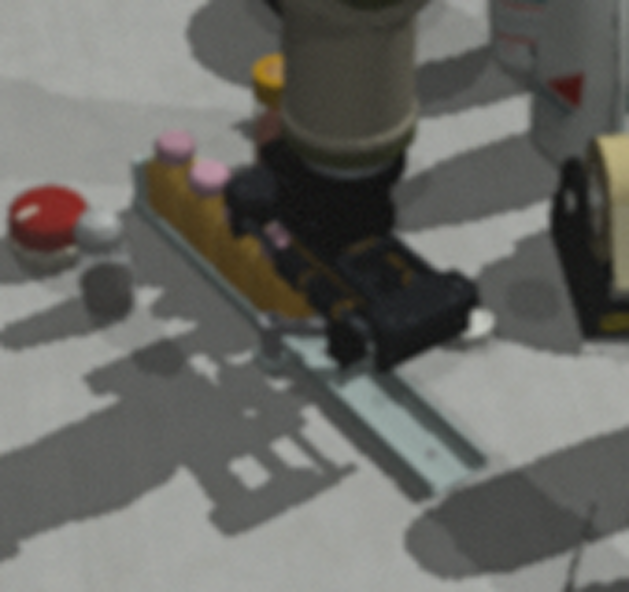

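Call:
carry_out:
  increments: "0 0 0 -0.005 -0.0055 0 0; 0 0 0 -0.011 -0.0115 0 0; 0 0 0 -0.016 -0.0155 0 0; 0 0 0 -0.021 -0.0185 0 0; 0 0 0 -0.025 -0.0205 0 0"

```text
time: 12.25
ee_pos: [0.5814, 0.0212, 0.0244]
eef_rot: [0.844, -0.536, 0.001, -0.002]
ft_force: [-1.1, -0.4, 0.7]
width: 0.0006
```

```bash
python3 snap.py 15 20 -50 24 0
```

```text
t 12.25 rail [ 18.2 -55.9  24.4] F(rail) [-1.1  0.1  0.7] w 0.0005753046663200422
tool z in rail [ 0.004  0.    -1.   ] tool x [-0.002 -1.   ]
turn [-0.21  0.02 -0.09] shift [-0.0059 -0.0018  0.0004]
```

View pics/s15.png

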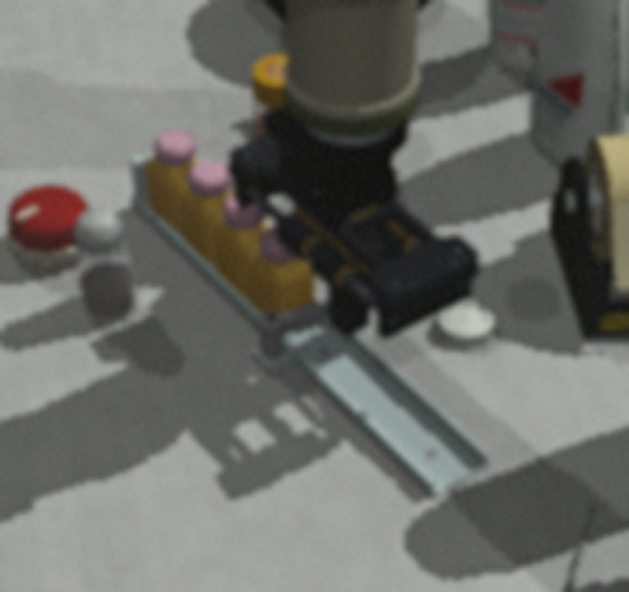

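Nearly shut. I'll press on slowly until the force shows the gate is against the post.

Call:
carry_out:
  increments: "0 0 0 -0.001 0 0 0; 0 0 0 -0.003 0 0 0; 0 0 0 -0.004 0 0 0; 0 0 0 -0.005 0 0 0; 0 0 0 -0.006 0 0 0"

```text
time: 12.92
ee_pos: [0.5789, 0.0273, 0.0245]
eef_rot: [0.844, -0.536, 0.001, -0.002]
ft_force: [1.1, -0.1, 0.6]
width: 0.0004
```

```bash
python3 snap.py 16 20 -47 24 0
```

```text
t 12.93 rail [ 18.5 -49.3  24.5] F(rail) [ 1.  -0.6  0.6] w 0.0003668175683215319
tool z in rail [ 0.004  0.001 -1.   ] tool x [-0.001 -1.   ]
turn [-0.23  0.03 -0.06] shift [-0.0023 -0.0015  0.0005]
```

Call:
carry_out:
  increments: "0 0 0 -0.001 0 0 0; 0 0 0 -0.003 0 0 0; 0 0 0 -0.004 0 0 0; 0 0 0 -0.005 0 0 0; 0 0 0 -0.005 0 0 0"

```text
time: 13.6
ee_pos: [0.5782, 0.0286, 0.0246]
eef_rot: [0.844, -0.537, 0.003, -0.001]
ft_force: [8.1, -9.9, -3.6]
width: 0.0003
```

```bash
python3 snap.py 17 20 -43 24 0
```

```text
t 13.6 rail [ 18.4 -47.9  24.6] F(rail) [  3.1 -12.4  -3.6] w 0.0003023812715519428
tool z in rail [ 0.005 -0.004 -1.   ] tool x [-0.004 -1.   ]
turn [-0.3 -0.2 -0.2] shift [-0.0049 -0.0015  0.0006]
```

View pics/s17.png

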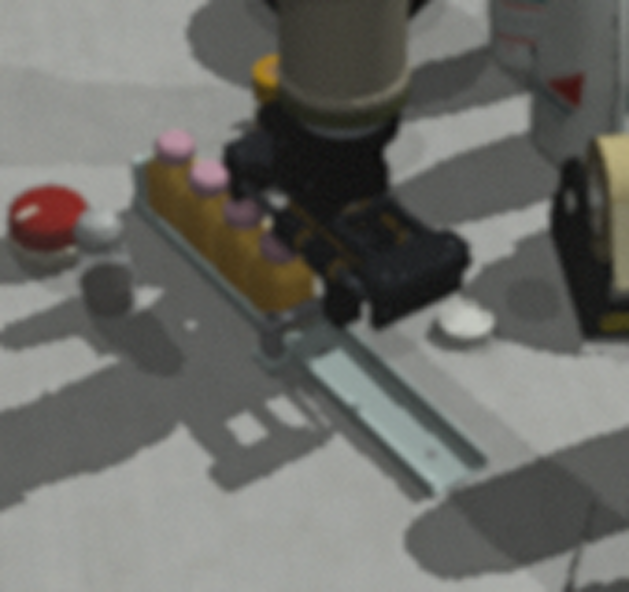

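Call:
carry_out:
  increments: "0 0 0 0.003 0 0 0; 0 0 0 0.01 0 0 0; 0 0 0 0.025 0 0 0; 0 0 0 0.045 0 0 0; 0 0 0 0.06 0 0 0"

```text
time: 14.28
ee_pos: [0.6043, -0.0279, 0.0248]
eef_rot: [0.843, -0.537, 0.003, -0.001]
ft_force: [0.1, 0.1, -0.0]
width: 0.0006
```

Call:
carry_out:
  increments: "0 0 0 0 0 -0.03 0; 0 0 0 0 0 -0.07 0; 0 0 0 0.03 0 -0.11 0; 0 0 0 0.08 0 -0.14 0; 0 0 0 0.13 0 -0.15 0"

```text
time: 14.9
ee_pos: [0.6598, -0.1478, 0.1782]
eef_rot: [0.843, -0.537, 0.005, -0.002]
ft_force: [0.4, 0.7, -0.1]
width: 0.0002
```

Call:
carry_out:
  increments: "0 0 0 0.04 0.03 0 0; 0 0 0 0.08 0.06 0 0; 0 0 0 0.12 0.1 0 0; 0 0 0 0.14 0.14 0 0; 0 0 0 0.15 0.16 0 0"

```text
time: 15.52
ee_pos: [0.5759, -0.3549, 0.1776]
eef_rot: [0.842, -0.539, 0.005, -0.001]
ft_force: [0.1, 0.3, 0.1]
width: 0.0008
```

```bash
python3 - <<'E'
from ov import *
from nav import *
st()
for n in("top","side"):
    p,d=r.camera(n);np.savez(f"{n}2.npz",p=p,d=d,**{k:np.array(v) for k,v in r.camera_model(n).items() if k in("K","extrinsics")})
    b=(170,185,350,290) if n=='top' else (190,160,310,270);S=4.4 if n=='top' else 5.4
    cv2.imwrite(f'pics/{n}2.png',cv2.resize(p[b[1]:b[3],b[0]:b[2]],None,fx=S,fy=S,interpolation=2))
    cv2.imwrite(f'pics/{n}2full.png',p)
p,d,K,T=load('top2.npz')
m=((p[...,2].astype(int)-p[...,1]>30)&(p[...,0].astype(int)-p[...,1]>5)).astype(np.uint8)
n,l,s,ce=cv2.connectedComponentsWithStats(m)
for i in range(1,n):
    if s[i,4]>15: print(s[i,4],torail(onplane(ce[i],.078,K,T)[0]).round(1))
draw('top','top2.npz',O,A,0,[1,47,93,139],(170,185,350,290),4.4,'pics/ov2.png')
for n,z,uv in(('pepper',.1,(173,228)),):pass
E
```

```text
t 15.53 rail [-147.3 -393.7  177.6] F(rail) [0.2 0.2 0.1] w 0.0007729854117760767
tool z in rail [ 0.007 -0.007 -1.   ] tool x [-0.009 -1.   ]
78 [ 1.8  2.1 78. ]
93 [ 1.  47.3 78. ]
94 [ 0.7 93.4 78. ]
98 [  0.4 139.5  78. ]
```

View pics/top2.png

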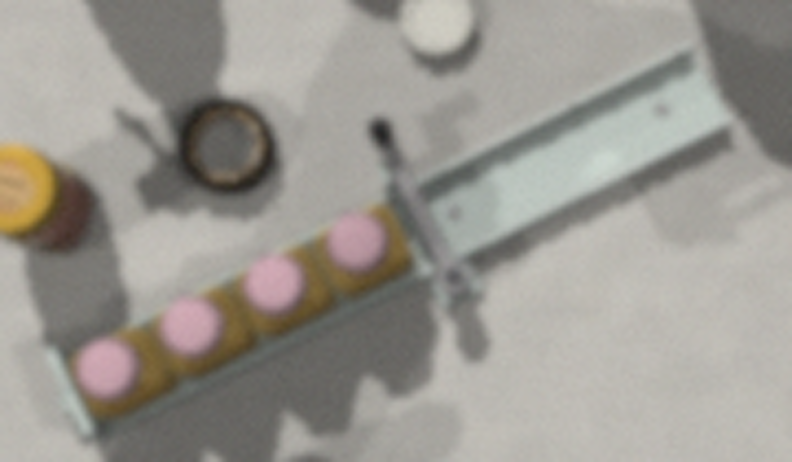

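View pics/ov2.png

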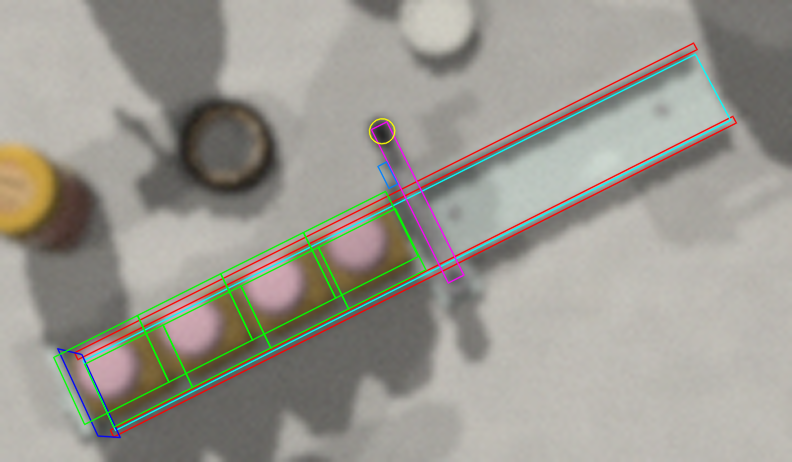

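View pics/side2.png

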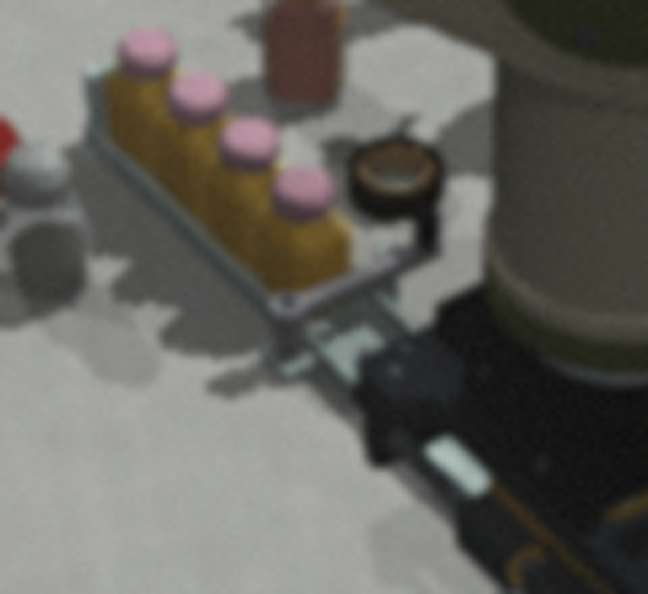

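View pics/top2full.png

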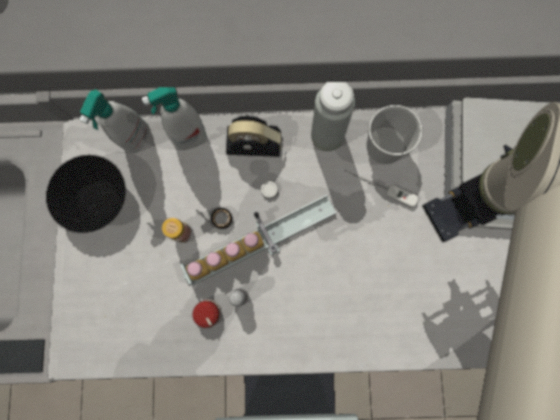

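The gate lies across the rail against the post, with the knob at (381,131) in the zoomed top view. The jars are upright and touching, and the bystanders haven't moved. I'll hand in.

```bash
python3 -c "
from bench import r
print(r.close_job(), r.read_state()['ft_force'])"
```

```text
the job is handed in; nothing more can be done
the job is handed in; nothing more can be done
```

I pushed the four jars along the rail as one train with closed fingertips on jar 4 until they stopped against the end stop, then swung the gate shut by its side. I handed the job in at about 15.6 s; the hand-in reported no verdict.

- **Jars:** The train stalled with the push force rising from about 7 to 16 N. In the last top view the caps were at y = 139.5, 93.4, 47.3 and 2.1 mm along the rail, against homes of 139, 93, 47 and 1. They stood upright, and I saw no gaps between them. Jar 4 reads 1.1 mm off with the gate shut (1.5 mm just before). I put this down to camera error of about 2 mm and changed lighting.
- **Gate:** It stalled at 12 N where the shut position was expected, and the overlay of the shut gate matched the picture.
- **Bystanders:** In the last top view they stood where they began. I compared them by eye only.
- **Arm:** It was clear of everything at the end, with about 0.3 N or less at the wrist.

No check failed.

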